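# Pin-gauge three sleeves and reject the tight one

### The arm

A 7-joint arm with a two-finger parallel gripper is mounted at the origin on a cart in front of the work surface, level with it; the furniture and walls round the work are solid. World frame = base frame: x ahead of the robot, y to its left, z up, the work surface at z = 0. Lengths are in m, angles in rad, forces in N, time in s.
With the tool pointing down it reaches from about 0.4 to 0.85 m from the base axis. Payload 10.4 kg.
Tool frame: the origin (TCP) lies at the very end of the fingers, on their centre line; the grasp point (between the pads) lies 19 mm behind it (manip.grip_point_offset is the distance from the TCP to the grasp point, in m); z points along the fingers, y is the line along which they close (so a half turn about z gives the same grasp; the last joint's range is limited). The gripper opens to 85 mm and grips with 20 to 120 N. Pads are 22 mm wide; open, the fingers measure 114 mm over their backs; the gripper's body (76 mm by 85 mm) begins 54 mm behind the grasp point. The pads swing forward as they close: fully open they stand 13 mm farther back than shut.
Start: joints at [-1.239, 0.332, -0.065, 1.46, 0.022, 1.35, -0.088], TCP at [0.217, 0.586, 0.21] pointing down, gripper open.
Joint ranges: [-2.6, 2.6], [-0.5, 2.12], [-1.47, 1.34], [0.16, 2.42], [-1.27, 4.41], [0.06, 2.06], [-2.6, 2.6]. Speed limits (rad/s): [2.22, 2.22, 2.79, 2.79, 3.14, 3.14, 3.14].

### API

Orientations are given as a unit quaternion [x, y, z, w].
In Python, from workcell import manip gives the robot as it stands. The module is installed in compiled form; this text tells all that it offers.
- The arm moves only by the shell command python3 -m inch 'ROWS' [OPENING] [FORCE]. ROWS is JSON, a list of rows, each a list of 2 entries, a list of its own where there are three numbers: the shift along the tool's x, y, z each as a share of 0.08 m, from -1 to 1, then the turn, a rotation vector about the tool's x, y, z each as a share of 45 degrees, from -1 to 1. A call has exactly 10 rows; each row is the pose to reach, as a shift and turn from the pose commanded when the call began, along the tool's axes at that moment; what a row does not reach only later rows make up. A row lasts 1/10 s, in which the tool goes at most 50 mm and 8.59 degrees, less where a joint would pass 70% of its speed; a pose out of reach is approached as far as the arm can. A call with a number of a shift or a turn outside -1 to 1 is refused whole. A call with a gripper value outside its range is refused whole. OPENING is the opening, from 0 (shut) to 1 (fully open), set as the call begins (- or left out, the last holds). The fingers move at their own pace and stop on an object; FORCE is the grip in N (left out, the last holds). Time passes only in rows, so rows that repeat a pose let the fingers close, or fill a call up. It gives the time, the measured TCP pose, the force, the opening and the grip force at its end, in the units of the state.
- manip.get_obs(): the state, without advancing time (a new reading comes with each control period).
- manip.camera(name): name is "scene" or "top" or "wrist"; returns the picture (400x640x3 uint8, red, green, blue); there is no depth.
- manip.camera_params(name): a dict with "fov_y" (degrees; the focal length in pixels is half the picture's height over the tangent of half this angle, whatever the lens; pixels are square), "cx", "cy" (the principal point, pixels), "k1" (the pictures are not rectified: a ray, as slopes to the right and down, at radius r is drawn at 1 + k1 r^2 times it, then the intrinsics apply), "camera_from_world" (4x4, takes a point from world to camera coordinates); the wrist camera has in their place "T_tool_cam" (4x4, takes a point from camera to tool coordinates, whose origin is the TCP and whose axes are the flange's). Camera axes: x right, y up, looking along -z (the intrinsics and any distortion apply to the point x, -y, -z); pixel columns grow to the right and rows downward; lengths in m; the calibration is good to about 2 mm. A picture is of the moment at which its call begins: read the wrist's pose just before it. camera_params takes no time and is no camera call.
- manip.hand_in(): hands the job in; it is judged then, once.
The state is a dict: "clock": time; "joint_pos": joint angles; "joint_velocities": joint speeds; "tau": joint torques, N m; "position": TCP position; "ee_rot": TCP orientation; "ft_force": force on the tool from outside, world axes, zero at the start; "torque": the same for the moment, N m; "grip_width": opening from 0.0 (shut) to 1.0 (fully open); "grasp_force": force on a finger pad.
Only numpy, scipy, OpenCV 4.12 (cv2) and the standard library are available. Lean on these libraries where they do the work, as an engineer would, in place of code of your own. Each camera call takes 0.05 s, during which the arm holds its last target. There are 200 camera calls.

### The job

Test the three steel sleeves on the pin gauge: slide each one along its own rails onto the pin in front of it, as far as it will go. The good ones go fully home against the cross bar and stay there; the one that sticks part way on its pin has a tight bore: draw it back off and put it in the steel dish. Leave the screwdriver, the bolt and the black plug where they are.

Things in the scene. Friction and masses are not known exactly. Their poses are not given: they have to be found in the camera images.
- gauge: Fixed pin gauge: dark steel plate 220 x 240 x 10 mm, aluminium cross bar (26 mm thick, top 58 mm above the worktop) along its far edge, three lanes at y = +85, 0, -85 mm. x runs along the lanes towards the bar, y to the left, z up. Origin: on the worktop in the middle lane, 115 mm behind the plate's front edge, 75 mm before the bar's front face.
- pin_left (a point): Centre of the nose (free end) of the left lane's pin: level steel pin 17.5 mm thick, standing 36 mm out of the bar towards the front, axis 33 mm above the worktop. Axes as the gauge's.
- pin_middle (a point): Same for the middle lane. Under each pin two steel rods 8 mm thick, centres 22 mm apart, tops 18 mm above the worktop, form rails from gauge x = -105 mm to the bar; a sleeve lying on them is in line with the pin.
- pin_right (a point): Same for the right lane.
- sleeve_a: Steel sleeve, 36 mm outside diameter, 44 mm long, 150 g, lying on the rails of a lane; one in each lane, in any order. All three look alike. Origin: its centre, on its axis (33 mm above the worktop on the rails); x along its axis. Fully home its centre is at gauge x = 53 mm and its pin ends 8 mm inside its rear mouth.
- sleeve_b: Sleeve, outwardly the same as sleeve_a. Mouths are 21 mm wide. Two of the three are clear right through; one has a narrow waist inside, from 10 mm behind each mouth, and sticks about 26 mm short of home.
- sleeve_c: sleeve, outwardly the same as sleeve_a
- dish: round shallow steel dish, 110 mm across the rim, 22 mm high, loose, open on top; its floor is 3 mm thick and 70 mm across, its side slopes outwards. Origin: centre of its underside.
- driver: loose yellow-handled screwdriver, 155 x 23 x 21 mm, lying along its own y; a bystander. Origin: centre of its underside.
- bolt: loose steel hex bolt, 54 x 23 x 21 mm, lying along its own y; a bystander. Origin: centre of its underside.
- plug: loose small black connector plug with a grey seal, 44 x 25 x 21 mm; a bystander. Origin: centre of its underside.
There are look-alikes about, which are no part of the job. What is shaped like the sleeve_a but green is not meant.

How it is judged:
On the way:
1. the tight sleeve has been pushed onto its pin as far as it goes (its centre beyond 22 mm in the gauge's x, where it sticks at 27 mm), lying on its rails (x of sleeve_b in the frame of gauge between 0.022 and 0.035 m and z of sleeve_b in the frame of gauge below 0.037 m and angle between the x axis of sleeve_b and the x axis of gauge, either way round below 0.12 rad), for 0.1 s.
At the end, for the whole second after the job is handed in: The two good sleeves are on pins, home against the cross bar within 4 mm; the tight one lies in the upright dish (centre within 40 mm of the dish's, no higher than 45 mm); all at rest (x of sleeve_a in the frame of gauge between 0.049 and 0.06 m and x of sleeve_c in the frame of gauge between 0.049 and 0.06 m and height (world z) of each of sleeve_a, sleeve_c below 0.038 m and (distance between sleeve_a and pin_left below 0.022 m or distance between sleeve_a and pin_middle below 0.022 m or distance between sleeve_a and pin_right below 0.022 m) and (distance between sleeve_c and pin_left below 0.022 m or distance between sleeve_c and pin_middle below 0.022 m or distance between sleeve_c and pin_right below 0.022 m) and horizontal distance between sleeve_b and dish below 0.04 m and height (world z) of sleeve_b below 0.045 m and angle between dish's own z axis and vertical below 0.1 rad and linear speed of each of sleeve_b, sleeve_a, sleeve_c below 0.02 m/s); the robot touches nothing.
It fails at once if the screwdriver, bolt or plug is moved more than 3 cm (distance of any of driver, bolt, plug from where it was at the start of the episode above 0.03 m).
It also fails if it takes over 64 s, if anything falls off the work surface, if the arm or the gripper's body presses on something with over 40 N, if the wrist force passes 120 N, or if a joint passes its speed limit or range.

## Working session

There is one attempt and no reset: what is moved stays moved. The work goes in short steps, Python scripts to look and compute and a shell command to move; the robot and the scene stay as the last step left them, time stands still between calls to the robot, and variables do not carry over. Pictures are saved under pics/ and viewed, at most 13 in all, crops included, and the job is handed in when it is done.

```bash
mkdir -p pics; cat > h.py <<'E'
import numpy as np,cv2
from workcell import manip
from scipy.spatial.transform import Rotation as R
def snap(n,f):
    im=manip.camera(n); cv2.imwrite('pics/'+f,im[:,:,::-1]); return im
def T_wc(n,obs=None):
    p=manip.camera_params(n)
    if n=='wrist':
        T=np.eye(4);T[:3,:3]=R.from_quat(obs['ee_rot']).as_matrix();T[:3,3]=obs['position']
        return p,T@np.array(p['T_tool_cam'])
    return p,np.linalg.inv(np.array(p['camera_from_world']))
def ray(n,u,v,z,obs=None):
    p,T=T_wc(n,obs); f=200/np.tan(np.radians(p['fov_y'])/2)
    K=np.array([[f,0,p['cx']],[0,f,p['cy']],[0,0,1]])
    x,y=cv2.undistortPoints(np.array([[[u,v]]],float),K,np.array([p['k1'],0,0,0.]))[0,0]
    d=T[:3,:3]@np.array([x,-y,-1]); o=T[:3,3]
    return o+d*(z-o[2])/d[2]
E
python3 - <<'E'
from h import *
o=manip.get_obs(); print(o['clock'],o['position'],o['ee_rot'],o['ft_force'])
snap('top','top0.png');snap('scene','sc0.png')
for n in('top','scene','wrist'):
    p=manip.camera_params(n);print(n,p['fov_y'],p['cx'],p['cy'],p['k1'])
    _,T=T_wc(n,o);print(T.round(3))
E
```

```text
0.0 [0.21698581 0.58567486 0.20910377] [ 1.76458399e-01  9.84307827e-01 -7.25610826e-04 -9.49215595e-05] [ 0.76243777 -0.64768429 -0.28821126]
top 49.85025407472126 319.79964754361873 205.01777888774976 -0.05101488869463012
[[ 0.006  0.996 -0.092  0.384]
 [-1.     0.005 -0.005  0.027]
 [-0.005  0.092  0.996  1.126]
 [ 0.     0.     0.     1.   ]]
scene 45.520031388705064 322.50113425484244 202.58911721238965 0.031435957674238214
[[-0.83   0.233 -0.507 -0.134]
 [-0.558 -0.372  0.742  0.938]
 [-0.015  0.898  0.439  0.572]
 [ 0.     0.     0.     1.   ]]
wrist 60.839462326338804 319.41232140655694 195.40570371576908 -0.05307277220260475
[[ 0.347 -0.898 -0.271  0.147]
 [ 0.938  0.332  0.101  0.611]
 [-0.001 -0.289  0.957  0.374]
 [ 0.     0.     0.     1.   ]]
```

View pics/top0.png

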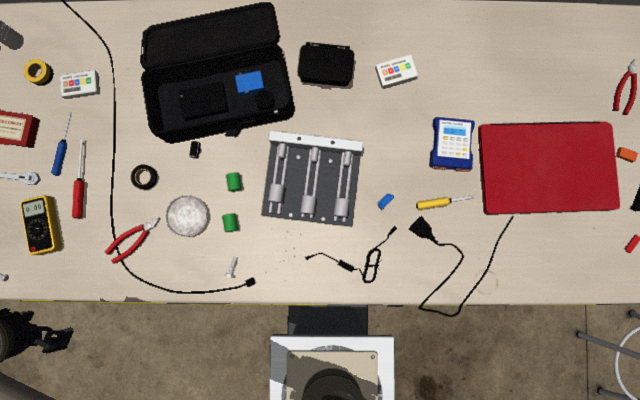

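View pics/sc0.png

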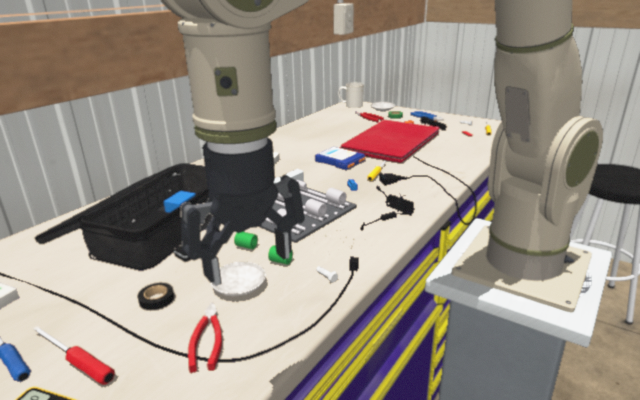

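The top view shows the gauge at (313,178) with three grey sleeves on its rails. The steel dish is at (188,215), two green look-alikes at (234,181) and (230,222), the bolt at (233,267), the driver at (443,203) and the plug at (195,149). The scene view agrees. Next I'll enlarge the gauge.

```bash
python3 - <<'E'
from h import *
im=cv2.imread('pics/top0.png'); c=im[122:232,250:375]
cv2.imwrite('pics/crop0.png',cv2.resize(c,None,fx=5,fy=5,interpolation=cv2.INTER_CUBIC))
for n,u,v,z in[('dish',188,215,.02),('plug',195,149,.01),('bolt',233,267,.01),('driver',443,203,.01),('g1',234,181,.02),('g2',230,222,.02)]: print(n,ray('top',u,v,z).round(3))
E
```

```text
dish [0.458 0.375 0.02 ]
plug [0.635 0.365 0.01 ]
bolt [0.325 0.256 0.01 ]
driver [ 0.494 -0.289  0.01 ]
g1 [0.548 0.257 0.02 ]
g2 [0.441 0.265 0.02 ]
```

View pics/crop0.png

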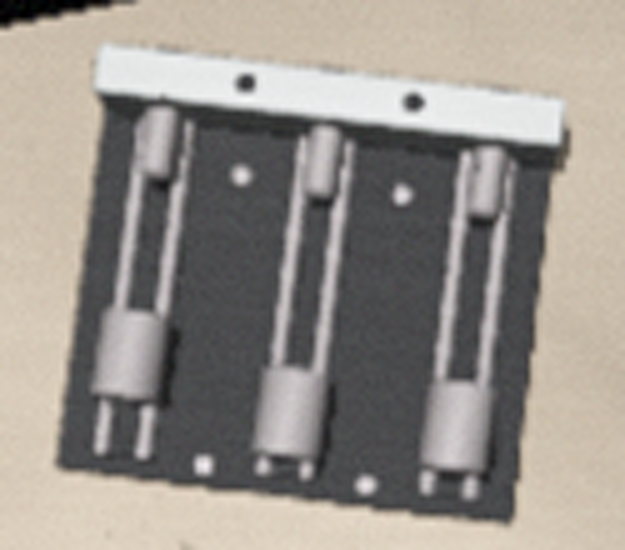

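The crop shows a sleeve in each lane at crop pixels (130,355), (291,412) and (457,426). They are grey steel, the only ones on rails; the green ones off the gauge don't fit. The pin noses are at about (155,178), (319,197) and (482,217).

```bash
python3 - <<'E'
from h import *
def P(a,b,z): return ray('top',250+(a-2)/5,122+(b-2)/5,z)
FL,FR=P(58,467,.01),P(512,521,.01)
BL,BR=P(97,46,.058),P(563,100,.058)
n1,n2,n3=P(155,180,.033),P(319,199,.033),P(482,219,.033)
for a,b in((FR,FL),(BR,BL),(n3,n1)): d=a-b; print('width',np.hypot(*d[:2]),'yaw',np.degrees(np.arctan2(d[0],-d[1])))
yaws=[np.arctan2((a-b)[0],-(a-b)[1]) for a,b in((FR,FL),(BR,BL),(n3,n1))]
yw=yaws[1]; 
yw=np.mean(yaws)
X=np.array([np.cos(yw),np.sin(yw)]);Y=np.array([-X[1],X[0]])
print('yaw',np.degrees(yw))
print('origin from front',((FL+FR)/2)[:2]+.115*X,'bar',((BL+BR)/2)[:2]-.101*X,'pins',n2[:2]-.039*X, ((n1+n3)/2)[:2]-.039*X)
G=np.mean([((FL+FR)/2)[:2]+.115*X,((BL+BR)/2)[:2]-.101*X,((n1+n2+n3)/3)[:2]-.039*X],0)
print(G)
for a,b in((130,355),(291,412),(457,426)):
    s=P(a,b,.04)[:2]; print(s,(s-G)@X,(s-G)@Y)
E
```

```text
width 0.2377340573240301 yaw -6.47337318950197
width 0.2380060516609551 yaw -6.511812659127441
width 0.1698644967649307 yaw -6.640339236605612
yaw -6.5418416950783405
origin from front [0.56111076 0.05432699] bar [0.55754533 0.0562427 ] pins [0.55905821 0.05456716] [0.55884382 0.05495003]
[0.55919046 0.0551307 ]
[0.51552627 0.14559263] -0.053686098295253025 0.08489832620924635
[0.48681456 0.06340198] -0.07284698863535584 -2.827379110970657e-05
[ 0.48012354 -0.02077386] -0.0699043878297359 -0.08441833306928412
```

```bash
cat >> h.py <<'E'
G=np.array([.5592,.0551]);YW=np.radians(-6.54)
GX=np.array([np.cos(YW),np.sin(YW)]);GY=np.array([-GX[1],GX[0]])
def tog(p): p=np.asarray(p); return np.round([(p[:2]-G)@GX,(p[:2]-G)@GY,p[2]],4)
def st():
    o=manip.get_obs(); M=R.from_quat(o['ee_rot']).as_matrix()
    print('t',round(o['clock'],2),'g',tog(o['position']),'tilt/yaw',M[:,2].round(3),round(np.degrees(np.arctan2(M[1,0],M[0,0]))-173.46,2),'F',o['ft_force'].round(1),'w',round(o['grip_width'],3),round(o['grasp_force'],1),'q',o['joint_pos'].round(2))
    return o
E
python3 -m inch '[[[-0.1,-0.1,0],[0,0,-0.03]],[[-0.2,-0.2,0],[0,0,-0.06]],[[-0.3,-0.3,0],[0,0,-0.09]],[[-0.4,-0.4,0],[0,0,-0.12]],[[-0.5,-0.5,0],[0,0,-0.16]],[[-0.6,-0.6,0],[0,0,-0.2]],[[-0.7,-0.7,0],[0,0,-0.24]],[[-0.8,-0.8,0],[0,0,-0.27]],[[-0.9,-0.9,0],[0,0,-0.307]],[[-1,-1,0],[0,0,-0.307]]]' 0 40
python3 -c "
from h import *
st()"
```

```text
clock: 1.1
position: [0.2645, 0.4826, 0.2096]
ee_rot: [0.057, 0.998, -0.0, -0.0]
ft_force: [-0.4, 0.3, 0.6]
grip_width: -0.002
grasp_force: 0.0
t 1.1 g [-0.3415  0.3911  0.2096] tilt/yaw [-0.    -0.001 -1.   ] 0.05 F [-0.4  0.3  0.6] w -0.002 0.0 q [-1.11  0.17 -0.05  1.66  0.01  1.31  0.3 ]
```

```bash

python3 -m inch '[[[-0.07,-0.1,0.03],[0,0,0]],[[-0.14,-0.2,0.06],[0,0,0]],[[-0.21,-0.3,0.09],[0,0,0]],[[-0.28,-0.4,0.12],[0,0,0]],[[-0.36,-0.5,0.15],[0,0,0]],[[-0.43,-0.6,0.18],[0,0,0]],[[-0.5,-0.7,0.21],[0,0,0]],[[-0.57,-0.8,0.24],[0,0,0]],[[-0.64,-0.9,0.27],[0,0,0]],[[-0.72,-1,0.3],[0,0,0]]]' 0 >/dev/null
python3 -m inch '[[[-0.07,-0.1,0.03],[0,0,0]],[[-0.14,-0.2,0.06],[0,0,0]],[[-0.21,-0.3,0.09],[0,0,0]],[[-0.28,-0.4,0.12],[0,0,0]],[[-0.36,-0.5,0.15],[0,0,0]],[[-0.43,-0.6,0.18],[0,0,0]],[[-0.5,-0.7,0.21],[0,0,0]],[[-0.57,-0.8,0.24],[0,0,0]],[[-0.64,-0.9,0.27],[0,0,0]],[[-0.72,-1,0.3],[0,0,0]]]' 0 >/dev/null
python3 -m inch '[[[-0.07,-0.1,0.03],[0,0,0]],[[-0.14,-0.2,0.06],[0,0,0]],[[-0.21,-0.3,0.09],[0,0,0]],[[-0.28,-0.4,0.12],[0,0,0]],[[-0.36,-0.5,0.15],[0,0,0]],[[-0.43,-0.6,0.18],[0,0,0]],[[-0.5,-0.7,0.21],[0,0,0]],[[-0.57,-0.8,0.24],[0,0,0]],[[-0.64,-0.9,0.27],[0,0,0]],[[-0.72,-1,0.3],[0,0,0]]]' 0 >/dev/null
python3 -c "
from h import *
st()"
```

```text
t 4.1 g [-0.1684  0.1512  0.1377] tilt/yaw [ 0.  0. -1.] 0.03 F [ 0.5 -0.1 -0.7] w -0.001 0.0 q [-0.79  0.03  0.19  1.97 -0.01  1.14  0.86]
```

```bash

python3 -m inch '[[[-0.09,-0.11,0.08],[0,0,0]],[[-0.18,-0.22,0.16],[0,0,0]],[[-0.27,-0.33,0.24],[0,0,0]],[[-0.36,-0.44,0.32],[0,0,0]],[[-0.45,-0.55,0.4],[0,0,0]],[[-0.54,-0.66,0.5],[0,0,0]],[[-0.62,-0.75,0.6],[0,0,0]],[[-0.69,-0.83,0.7],[0,0,0]],[[-0.69,-0.83,0.8],[0,0,0]],[[-0.69,-0.83,0.8],[0,0,0]]]' 0 >/dev/null
python3 -c "
from h import *
st();snap('wrist','w1.png')"
```

```text
t 5.1 g [-0.1143  0.0853  0.0726] tilt/yaw [-0.002 -0.001 -1.   ] 0.02 F [-0.  -0.5  0.5] w -0.001 0.0 q [-0.68  0.14  0.28  2.01 -0.05  1.    1.08]
```

View pics/w1.png

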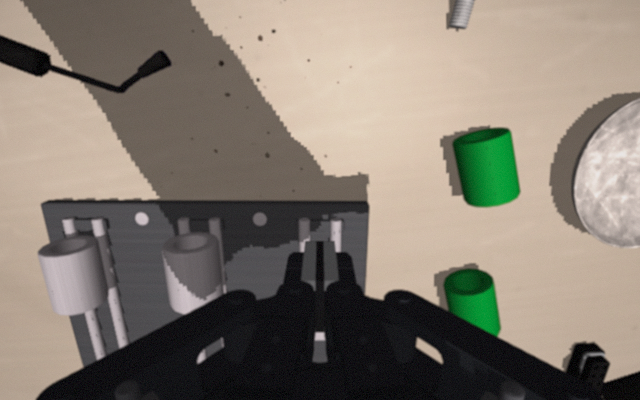

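The wrist image, looking back along the lanes, shows the closed fingers at column 320. That is centred over the left rails (304 and 337), clear behind the sleeve. The other two sleeves are at (72,275) and (192,270), and the bolt, green sleeves and dish are off to the side. Now I'll go down and push.

```bash

python3 -m inch '[[[0,0,0.15],[0,0,0]],[[0,0,0.3],[0,0,0]],[[0,0,0.45],[0,0,0]],[[0,0,0.6],[0,0,0]],[[0,0,0.61],[0,0,0]],[[-0.1,0,0.61],[0,0,0]],[[-0.2,0,0.61],[0,0,0]],[[-0.3,0,0.61],[0,0,0]],[[-0.4,0,0.61],[0,0,0]],[[-0.5,0,0.61],[0,0,0]]]' 0 |grep force
python3 -m inch '[[[-0.1,0,0],[0,0,0]],[[-0.2,0,0],[0,0,0]],[[-0.3,0,0],[0,0,0]],[[-0.4,0,0],[0,0,0]],[[-0.5,0,0],[0,0,0]],[[-0.6,0,0],[0,0,0]],[[-0.68,0,0],[0,0,0]],[[-0.76,0,0],[0,0,0]],[[-0.8,0,0],[0,0,0]],[[-0.82,0,0],[0,0,0]]]' 0 |grep force
python3 -c "
from h import *
st()"
```

```text
ft_force: [-1.5, 0.7, 1.9]
grasp_force: 0.8
ft_force: [-1.5, -0.1, 1.1]
grasp_force: 0.7
t 7.15 g [-0.0077  0.0855  0.025 ] tilt/yaw [-0.  0. -1.] 0.02 F [-1.5 -0.1  1.1] w -0.001 0.7 q [-0.57  0.41  0.29  1.79 -0.14  0.96  1.24]
```

```bash

python3 -m inch '[[[-0.01,0,0],[0,0,0]],[[-0.02,0,0],[0,0,0]],[[-0.03,0,0],[0,0,0]],[[-0.04,0,0],[0,0,0]],[[-0.05,0,0],[0,0,0]],[[-0.06,0,0],[0,0,0]],[[-0.06,0,0],[0,0,0]],[[-0.06,0,0],[0,0,0]],[[-0.06,0,0],[0,0,0]],[[-0.06,0,0],[0,0,0]]]' 0 |grep force
python3 -c "
from h import *
st()"
```

```text
ft_force: [-0.3, -0.5, -0.6]
grasp_force: 0.1
t 8.15 g [-0.0031  0.0856  0.0251] tilt/yaw [ 0.  0. -1.] 0.03 F [-0.3 -0.5 -0.6] w -0.004 0.1 q [-0.56  0.42  0.29  1.78 -0.14  0.96  1.25]
```

```bash

python3 -m inch '[[[-0.01,0,0],[0,0,0]],[[-0.02,0,0],[0,0,0]],[[-0.03,0,0],[0,0,0]],[[-0.04,0,0],[0,0,0]],[[-0.05,0,0],[0,0,0]],[[-0.06,0,0],[0,0,0]],[[-0.07,0,0],[0,0,0]],[[-0.07,0,0],[0,0,0]],[[-0.07,0,0],[0,0,0]],[[-0.07,0,0],[0,0,0]]]' 0 |grep force
python3 -c "
from h import *
st();snap('wrist','w2.png');snap('top','t2.png')"
```

```text
ft_force: [-0.4, 0.4, -0.1]
grasp_force: 0.1
t 9.15 g [0.0025 0.0855 0.0251] tilt/yaw [ 0.  0. -1.] 0.02 F [-0.4  0.4 -0.1] w -0.001 0.1 q [-0.56  0.43  0.29  1.77 -0.15  0.96  1.25]
```

View pics/w2.png

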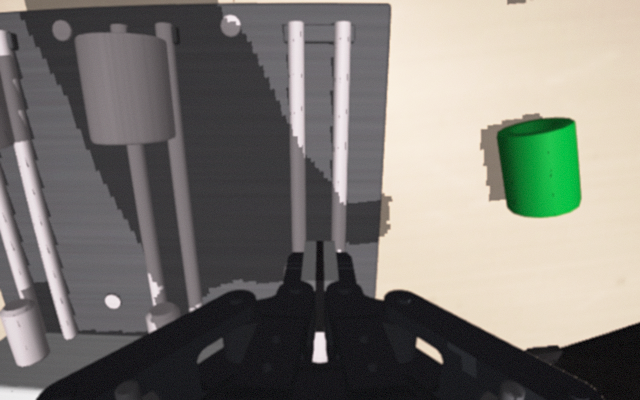

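The wrist view shows the left lane empty behind the fingers at (320,250), so the sleeve is ahead of them. The force stays near zero past where a sleeve would stick, so I'll keep pushing.

```bash

python3 -m inch '[[[-0.03,0,0],[0,0,0]],[[-0.06,0,0],[0,0,0]],[[-0.09,0,0],[0,0,0]],[[-0.12,0,0],[0,0,0]],[[-0.14,0,0],[0,0,0]],[[-0.16,0,0],[0,0,0]],[[-0.18,0,0],[0,0,0]],[[-0.19,0,0],[0,0,0]],[[-0.2,0,0],[0,0,0]],[[-0.21,0,0],[0,0,0]]]' 0 |grep force
python3 -c "
from h import *
st()
im=cv2.imread('pics/t2.png'); c=im[122:232,250:375]
snap('top','t3.png'); d=cv2.imread('pics/t3.png')[122:232,250:375]
cv2.imwrite('pics/crop2.png',cv2.resize(np.hstack([c,d]),None,fx=3,fy=4,interpolation=cv2.INTER_CUBIC))"
```

```text
ft_force: [-1.0, 0.1, 2.2]
grasp_force: 0.7
t 10.25 g [0.0193 0.0856 0.0251] tilt/yaw [-0.  0. -1.] 0.03 F [-1.   0.1  2.2] w 0.0 0.7 q [-0.54  0.46  0.29  1.72 -0.16  0.98  1.27]
```

View pics/crop2.png

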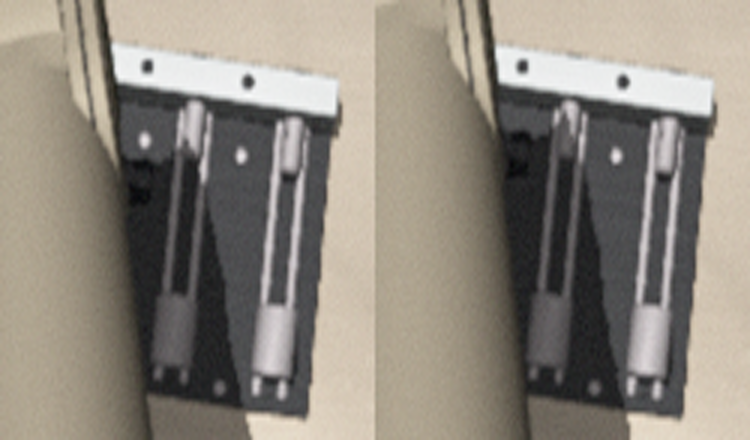

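The arm hides the left lane in the top view; the middle and right sleeves haven't moved. I'll push on gently until it meets resistance.

```bash

python3 -m inch '[[[-0.01,0,0],[0,0,0]],[[-0.02,0,0],[0,0,0]],[[-0.03,0,0],[0,0,0]],[[-0.04,0,0],[0,0,0]],[[-0.04,0,0],[0,0,0]],[[-0.05,0,0],[0,0,0]],[[-0.05,0,0],[0,0,0]],[[-0.05,0,0],[0,0,0]],[[-0.05,0,0],[0,0,0]],[[-0.05,0,0],[0,0,0]]]' 0 |grep ft_force
python3 -c "
from h import *
st()"
```

```text
ft_force: [-10.5, 0.2, 6.2]
t 11.3 g [0.0216 0.0857 0.0248] tilt/yaw [-0.003  0.    -1.   ] 0.05 F [-10.5   0.2   6.2] w -0.001 4.6 q [-0.54  0.47  0.29  1.72 -0.16  0.98  1.27]
```

Force rises to 10 N at TCP x = 21.6 mm, and about 20 mm was expected at home, so the left sleeve is home. Next I'll back off and go behind the middle sleeve.

```bash

python3 -m inch '[[[0.1,0,0],[0,0,0]],[[0.2,0,-0.1],[0,0,0]],[[0.3,0,-0.25],[0,0,0]],[[0.4,0,-0.4],[0,0,0]],[[0.5,0,-0.6],[0,0,0]],[[0.6,-0.1,-0.6],[0,0,0]],[[0.7,-0.2,-0.6],[0,0,0]],[[0.8,-0.3,-0.6],[0,0,0]],[[0.9,-0.4,-0.6],[0,0,0]],[[1,-0.5,-0.6],[0,0,0]]]' 0 |grep ft_force
python3 -m inch '[[[0.15,-0.1,0],[0,0,0]],[[0.3,-0.2,0],[0,0,0]],[[0.45,-0.3,0],[0,0,0]],[[0.6,-0.4,0],[0,0,0]],[[0.75,-0.5,0],[0,0,0]],[[0.75,-0.57,0],[0,0,0]],[[0.75,-0.57,0.15],[0,0,0]],[[0.75,-0.57,0.3],[0,0,0]],[[0.75,-0.57,0.45],[0,0,0]],[[0.75,-0.57,0.6],[0,0,0]]]' 0 |grep ft_force
python3 -c "
from h import *
st()
im=snap('top','t4.png')[122:232,250:375,::-1]
cv2.imwrite('pics/crop4.png',cv2.resize(im,None,fx=4,fy=4,interpolation=cv2.INTER_CUBIC))"
```

```text
ft_force: [0.8, 0.1, -0.3]
ft_force: [0.2, -0.4, 0.7]
t 13.3 g [-1.169e-01 -1.000e-04  2.350e-02] tilt/yaw [-0.001 -0.001 -1.   ] 0.04 F [ 0.2 -0.4  0.7] w 0.0 0.0 q [-0.56  0.15  0.33  2.12 -0.06  0.87  1.26]
```

View pics/crop4.png

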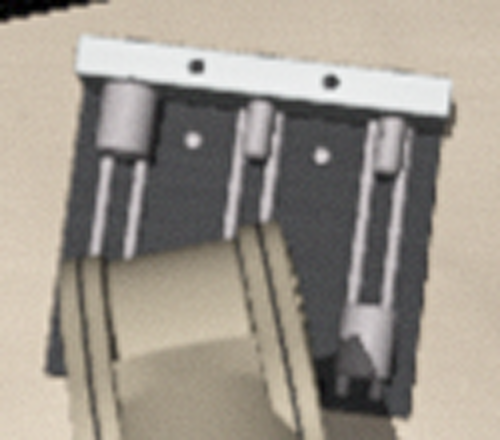

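The left sleeve is home against the bar, at crop pixel (127,118). Now the middle one.

```bash

python3 -m inch '[[[-0.1,0,0],[0,0,0]],[[-0.2,0,0],[0,0,0]],[[-0.3,0,0],[0,0,0]],[[-0.4,0,0],[0,0,0]],[[-0.5,0,0],[0,0,0]],[[-0.6,0,0],[0,0,0]],[[-0.7,0,0],[0,0,0]],[[-0.8,0,0],[0,0,0]],[[-0.9,0,0],[0,0,0]],[[-1,0,0],[0,0,0]]]' 0 |grep ft_force
python3 -m inch '[[[-0.1,0,0],[0,0,0]],[[-0.2,0,0],[0,0,0]],[[-0.27,0,0],[0,0,0]],[[-0.33,0,0],[0,0,0]],[[-0.36,0,0],[0,0,0]],[[-0.38,0,0],[0,0,0]],[[-0.39,0,0],[0,0,0]],[[-0.4,0,0],[0,0,0]],[[-0.41,0,0],[0,0,0]],[[-0.42,0,0],[0,0,0]]]' 0 |grep ft_force
python3 -c "
from h import *
st()"
```

```text
ft_force: [-1.3, -0.7, -1.1]
ft_force: [-9.0, 2.1, 4.9]
t 15.35 g [-0.0045  0.0001  0.0248] tilt/yaw [-0.003  0.    -1.   ] 0.04 F [-9.   2.1  4.9] w 0.0 4.4 q [-0.47  0.38  0.34  1.85 -0.15  0.94  1.4 ]
```

The middle sleeve stops at TCP x = -4.5 mm with 9 N, exactly 26 mm short of home, so it is the tight one. One firmer nudge will confirm it.

```bash

python3 -m inch '[[[-0.01,0,0],[0,0,0]],[[-0.02,0,0],[0,0,0]],[[-0.03,0,0],[0,0,0]],[[-0.03,0,0],[0,0,0]],[[-0.03,0,0],[0,0,0]],[[-0.03,0,0],[0,0,0]],[[-0.03,0,0],[0,0,0]],[[-0.03,0,0],[0,0,0]],[[-0.03,0,0],[0,0,0]],[[-0.03,0,0],[0,0,0]]]' 0 |grep ft_force
python3 -c "
from h import *
st()"
```

```text
ft_force: [-16.2, 1.0, 12.3]
t 16.35 g [-0.0044  0.0001  0.0245] tilt/yaw [-0.007  0.001 -1.   ] 0.06 F [-16.2   1.   12.3] w -0.004 8.6 q [-0.47  0.38  0.34  1.85 -0.16  0.95  1.4 ]
```

```bash

python3 -m inch '[[[0.1,0,0],[0,0,0]],[[0.2,0,-0.1],[0,0,0]],[[0.3,0,-0.25],[0,0,0]],[[0.4,0,-0.4],[0,0,0]],[[0.5,0,-0.6],[0,0,0]],[[0.6,-0.1,-0.6],[0,0,0]],[[0.7,-0.2,-0.6],[0,0,0]],[[0.8,-0.3,-0.6],[0,0,0]],[[0.9,-0.4,-0.6],[0,0,0]],[[1,-0.5,-0.6],[0,0,0]]]' 0 |grep ft_force
python3 -m inch '[[[0.1,-0.1,0],[0,0,0]],[[0.2,-0.2,0],[0,0,0]],[[0.3,-0.3,0],[0,0,0]],[[0.42,-0.4,0],[0,0,0]],[[0.42,-0.5,0],[0,0,0]],[[0.42,-0.56,0],[0,0,0]],[[0.42,-0.56,0.15],[0,0,0]],[[0.42,-0.56,0.3],[0,0,0]],[[0.42,-0.56,0.45],[0,0,0]],[[0.42,-0.56,0.6],[0,0,0]]]' 0 |grep ft_force
python3 -c "
from h import *
st()"
```

```text
ft_force: [-0.4, -0.5, -0.2]
ft_force: [0.9, -0.4, -0.1]
t 18.35 g [-0.1147 -0.0847  0.0235] tilt/yaw [-0.001 -0.    -1.   ] 0.06 F [ 0.9 -0.4 -0.1] w 0.005 0.0 q [-0.45  0.13  0.41  2.16 -0.07  0.87  1.45]
```

```bash

python3 -m inch '[[[-0.1,0,0],[0,0,0]],[[-0.2,0,0],[0,0,0]],[[-0.3,0,0],[0,0,0]],[[-0.4,0,0],[0,0,0]],[[-0.5,0,0],[0,0,0]],[[-0.6,0,0],[0,0,0]],[[-0.7,0,0],[0,0,0]],[[-0.8,0,0],[0,0,0]],[[-0.9,0,0],[0,0,0]],[[-1,0,0],[0,0,0]]]' 0 |grep ft_force
python3 -m inch '[[[-0.1,0,0],[0,0,0]],[[-0.2,0,0],[0,0,0]],[[-0.3,0,0],[0,0,0]],[[-0.4,0,0],[0,0,0]],[[-0.5,0,0],[0,0,0]],[[-0.58,0,0],[0,0,0]],[[-0.63,0,0],[0,0,0]],[[-0.66,0,0],[0,0,0]],[[-0.68,0,0],[0,0,0]],[[-0.69,0,0],[0,0,0]]]' 0 |grep ft_force
python3 -m inch '[[[-0.01,0,0],[0,0,0]],[[-0.02,0,0],[0,0,0]],[[-0.03,0,0],[0,0,0]],[[-0.03,0,0],[0,0,0]],[[-0.03,0,0],[0,0,0]],[[-0.03,0,0],[0,0,0]],[[-0.03,0,0],[0,0,0]],[[-0.03,0,0],[0,0,0]],[[-0.03,0,0],[0,0,0]],[[-0.03,0,0],[0,0,0]]]' 0 |grep ft_force
python3 -c "
from h import *
st()"
```

```text
ft_force: [-0.8, -0.6, -0.7]
ft_force: [-1.4, 0.3, -0.9]
ft_force: [-9.1, 1.3, 3.1]
t 21.35 g [ 0.0212 -0.0848  0.0244] tilt/yaw [-0.004  0.001 -1.   ] 0.03 F [-9.1  1.3  3.1] w 0.001 4.5 q [-0.36  0.41  0.4   1.81 -0.19  0.96  1.58]
```

The right sleeve is home, at the same reading as the left. Now I'll grasp the tight sleeve in the middle lane.

```bash

python3 -m inch '[[[0.1,0,0],[0,0,0]],[[0.1,0,-0.2],[0,0,0]],[[0.1,0,-0.4],[0,0,0]],[[0.1,0,-0.6],[0,0,0]],[[0.1,0.1,-0.8],[0,0,0]],[[0.05,0.2,-0.85],[0,0,0]],[[0,0.3,-0.85],[0,0,0]],[[-0.02,0.4,-0.85],[0,0,0]],[[-0.02,0.5,-0.85],[0,0,0]],[[-0.02,0.6,-0.85],[0,0,0]]]' 0 |grep ft_force
python3 -m inch '[[[0,0.1,0],[0,0,0]],[[0,0.2,0],[0,0,0]],[[0,0.3,0],[0,0,0]],[[0,0.4,0],[0,0,0]],[[0,0.46,0],[0,0,0]],[[0,0.46,0],[0,0,0]],[[0,0.46,0.05],[0,0,0]],[[0,0.46,0.15],[0,0,0]],[[0,0.46,0.25],[0,0,0]],[[0,0.46,0.25],[0,0,0]]]' 0.75 |grep ft_force
python3 -c "
from h import *
st()
snap('wrist','w5.png')"
```

```text
ft_force: [0.1, -0.6, -0.2]
ft_force: [0.1, -0.3, 0.0]
t 23.35 g [ 0.0239 -0.0006  0.0713] tilt/yaw [-0.003 -0.001 -1.   ] 0.0 F [ 0.1 -0.3  0. ] w 0.748 0.0 q [-0.48  0.37  0.38  1.74 -0.16  1.05  1.41]
```

View pics/w5.png

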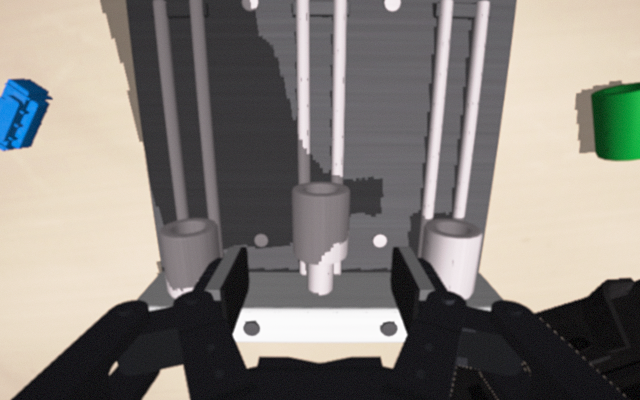

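The wrist view shows the middle sleeve at (321,225) centred between the open fingers and standing off the bar. The outer two, at (190,255) and (453,260), are home. I'll go down, close and draw it back.

```bash

python3 -m inch '[[[0,0,0.1],[0,0,0]],[[0,0,0.2],[0,0,0]],[[0,0,0.3],[0,0,0]],[[0,0,0.4],[0,0,0]],[[0,0,0.5],[0,0,0]],[[0,0,0.6],[0,0,0]],[[0,0,0.65],[0,0,0]],[[0,0,0.67],[0,0,0]],[[0,0,0.67],[0,0,0]],[[0,0,0.67],[0,0,0]]]' 0.75 |grep ft_force
python3 -m inch '[[[0,0,0],[0,0,0]],[[0,0,0],[0,0,0]],[[0,0,0],[0,0,0]],[[0,0,0],[0,0,0]],[[0,0,0],[0,0,0]],[[0,0,0],[0,0,0]],[[0,0,0],[0,0,0]],[[0,0,0],[0,0,0]],[[0,0,0],[0,0,0]],[[0,0,0],[0,0,0]]]' 0 50
python3 -c "
from h import *
st()"
```

```text
ft_force: [0.2, 0.8, 0.5]
clock: 25.4
position: [0.5857, 0.0523, 0.0233]
ee_rot: [0.057, 0.998, 0.001, 0.002]
ft_force: [-10.0, -1.6, 32.5]
grip_width: 0.249
grasp_force: 45.2
t 25.4 g [0.0266 0.0002 0.0233] tilt/yaw [ 0.004  0.002 -1.   ] 0.0 F [-10.   -1.6  32.5] w 0.249 45.2 q [-0.46  0.44  0.36  1.78 -0.19  0.96  1.43]
```

```bash

python3 -c "
from h import *
snap('wrist','w6.png')"
```

```text
(no output)
```

View pics/w6.png

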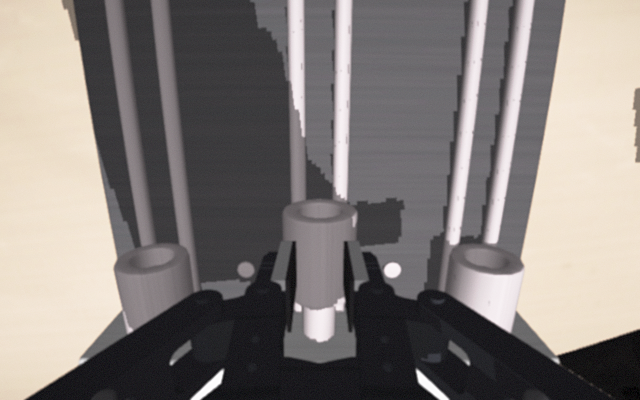

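```bash

python3 -c "
from h import *
p=manip.camera_params('wrist');T=np.linalg.inv(np.array(p['T_tool_cam']));f=200/np.tan(np.radians(p['fov_y'])/2)
for y in(.0106,.018):
  for z in(0,-.01,-.019,-.03):
    for x in(-.011,.011):
      c=T@[x,y,z,1]; print(y,z,x,(p['cx']+f*c[0]/-c[2]).round(0),(p['cy']+f*c[1]/c[2]).round(0))
st()
"
```

```text
0.0106 0 -0.011 341.0 260.0
0.0106 0 0.011 341.0 221.0
0.0106 -0.01 -0.011 342.0 269.0
0.0106 -0.01 0.011 343.0 229.0
0.0106 -0.019 -0.011 343.0 278.0
0.0106 -0.019 0.011 344.0 236.0
0.0106 -0.03 -0.011 345.0 291.0
0.0106 -0.03 0.011 346.0 246.0
0.018 0 -0.011 354.0 260.0
0.018 0 0.011 356.0 221.0
0.018 -0.01 -0.011 356.0 269.0
0.018 -0.01 0.011 358.0 229.0
0.018 -0.019 -0.011 358.0 278.0
0.018 -0.019 0.011 360.0 236.0
0.018 -0.03 -0.011 361.0 291.0
0.018 -0.03 0.011 363.0 246.0
t 25.45 g [0.0267 0.0003 0.0233] tilt/yaw [ 0.004  0.002 -1.   ] 0.0 F [-11.2  -0.8  33.9] w 0.253 45.2 q [-0.46  0.44  0.36  1.78 -0.19  0.96  1.43]
```

The gap is only 21 mm: the pads stand further back at this opening and pinched the top of the sleeve. I'll reopen, go about 10 mm lower and close again.

```bash

python3 -m inch '[[[0,0,0],[0,0,0]],[[0,0,0],[0,0,0]],[[0,0,0],[0,0,0]],[[0,0,0],[0,0,0]],[[0,0,0],[0,0,0]],[[0,0,0.03],[0,0,0]],[[0,0,0.06],[0,0,0]],[[0,0,0.09],[0,0,0]],[[0,0,0.12],[0,0,0]],[[0,0,0.12],[0,0,0]]]' 0.65 |grep ft_force
python3 -c "
from h import *
st()"
python3 -m inch '[[[0,0,0],[0,0,0]],[[0,0,0],[0,0,0]],[[0,0,0],[0,0,0]],[[0,0,0],[0,0,0]],[[0,0,0],[0,0,0]],[[0,0,0],[0,0,0]],[[0,0,0],[0,0,0]],[[0,0,0],[0,0,0]],[[0,0,0],[0,0,0]],[[0,0,0],[0,0,0]]]' 0 40|grep ft_force
python3 -c "
from h import *
st()"
```

```text
ft_force: [-0.2, 0.1, -0.9]
t 26.45 g [ 0.0246 -0.0001  0.0094] tilt/yaw [-0.001 -0.    -1.   ] 0.03 F [-0.2  0.1 -0.9] w 0.65 0.0 q [-0.46  0.46  0.36  1.79 -0.19  0.94  1.44]
ft_force: [-1.3, -0.0, 5.3]
t 27.45 g [0.025  0.0001 0.0101] tilt/yaw [ 0.  0. -1.] 0.02 F [-1.3 -0.   5.3] w 0.39 40.3 q [-0.46  0.45  0.36  1.78 -0.19  0.94  1.44]
```

```bash

python3 -m inch '[[[0.05,0,0],[0,0,0]],[[0.12,0,0],[0,0,0]],[[0.2,0,0],[0,0,0]],[[0.3,0,0],[0,0,0]],[[0.4,0,0],[0,0,0]],[[0.5,0,0],[0,0,0]],[[0.6,0,-0.03],[0,0,0]],[[0.65,0,-0.1],[0,0,0]],[[0.7,0,-0.2],[0,0,0]],[[0.7,0,-0.3],[0,0,0]]]' 0 60|grep ft_force
python3 -c "
from h import *
st();snap('wrist','w7.png')"
```

```text
ft_force: [0.5, 1.0, -1.1]
t 28.45 g [-0.032  -0.0001  0.0344] tilt/yaw [-0.001  0.    -1.   ] 0.03 F [ 0.5  1.  -1.1] w 0.382 59.7 q [-0.52  0.31  0.37  1.92 -0.14  0.94  1.37]
```

View pics/w7.png

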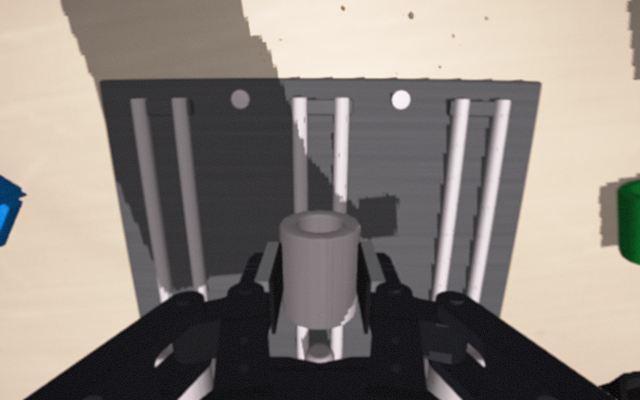

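The sleeve is off its pin and gripped square at (320,265). Next it goes to the dish, raised well over the green ones.

```bash

python3 -m inch '[[[0.03,0.1,-0.1],[0,0,0]],[[0.06,0.2,-0.2],[0,0,0]],[[0.1,0.3,-0.3],[0,0,0]],[[0.13,0.4,-0.4],[0,0,0]],[[0.16,0.5,-0.5],[0,0,0]],[[0.2,0.6,-0.6],[0,0,0]],[[0.23,0.7,-0.7],[0,0,0]],[[0.26,0.8,-0.8],[0,0,0]],[[0.3,0.9,-0.9],[0,0,0]],[[0.34,1,-1],[0,0,0]]]' 0 60|grep ft_force
python3 -m inch '[[[0.03,0.1,0],[0,0,0]],[[0.06,0.2,0],[0,0,0]],[[0.1,0.3,0],[0,0,0]],[[0.13,0.4,0],[0,0,0]],[[0.16,0.5,0],[0,0,0]],[[0.2,0.6,0],[0,0,0]],[[0.23,0.7,0],[0,0,0]],[[0.26,0.8,0],[0,0,0]],[[0.3,0.9,0],[0,0,0]],[[0.34,1,0],[0,0,0]]]' 0 60|grep ft_force
python3 -m inch '[[[0.03,0.1,0],[0,0,0]],[[0.06,0.2,0],[0,0,0]],[[0.1,0.3,0],[0,0,0]],[[0.13,0.4,0],[0,0,0]],[[0.16,0.5,0],[0,0,0]],[[0.2,0.6,0],[0,0,0]],[[0.23,0.7,0],[0,0,0]],[[0.26,0.8,0],[0,0,0]],[[0.3,0.9,0],[0,0,0]],[[0.34,1,0],[0,0,0]]]' 0 60|grep ft_force
python3 -c "
from h import *
o=st();im=snap('wrist','w8.png')
print('dish est g',tog(ray('top',188,215,.02)))
t=cv2.imread('pics/top0.png');g=cv2.cvtColor(t,cv2.COLOR_BGR2HSV)[185:245,155:222]
m=((g[...,1]<40)&(g[...,2]>120)).astype(np.uint8)
n,l,s,c=cv2.connectedComponentsWithStats(m);i=1+s[1:,4].argmax();print(s[i],c[i]+[155,185])
h=cv2.cvtColor(im,cv2.COLOR_RGB2HSV);m=((h[...,1]<25)&(h[...,2]>120)).astype(np.uint8)
n,l,s,c=cv2.connectedComponentsWithStats(m)
for i in range(1,n):
  if s[i,4]>1500: print(s[i],c[i].round(),tog(ray('wrist',*c[i],.018,o)))
"
```

```text
ft_force: [0.1, 0.0, -1.5]
ft_force: [1.0, -0.9, -1.0]
ft_force: [-0.5, 0.2, -2.0]
t 31.5 g [-0.1131  0.2406  0.1139] tilt/yaw [-0.  0. -1.] 0.03 F [-0.5  0.2 -2. ] w 0.38 59.8 q [-0.86  0.27  0.23  1.76 -0.07  1.12  0.86]
dish est g [-0.1365  0.3059  0.02  ]
[   0    0   67   60 3691] [188.21945272 214.55838526]
[ 360   95  121  119 4309] [414. 151.] [-0.1453  0.3126  0.018 ]
```

View pics/w8.png

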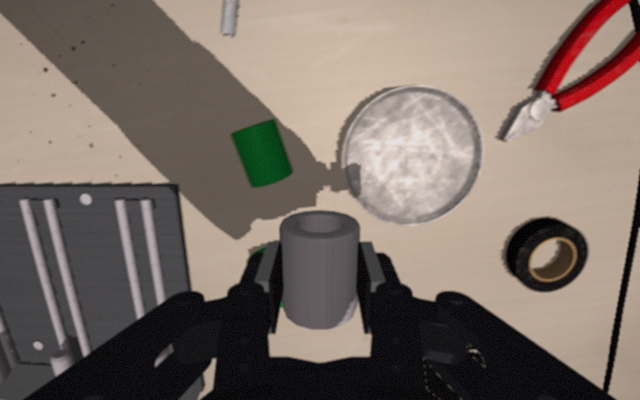

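The dish rim in the wrist view spans columns 342–481 and rows 86–224, centre (411,155). The sleeve is still held at (320,265).

```bash
python3 -c "
from h import *
o=st()
for u,v in((411.5,155),(342,155),(481,155),(411,86),(411,224)): print(tog(ray('wrist',u,v,.021,o)))"
```

```text
t 31.55 g [-0.114   0.2422  0.1138] tilt/yaw [-0.     0.001 -1.   ] 0.13 F [-1.1  1.2 -0.6] w 0.385 59.8 q [-0.86  0.27  0.23  1.75 -0.07  1.12  0.86]
[-0.1433  0.3121  0.021 ]
[-0.1431  0.2588  0.021 ]
[-0.1437  0.3664  0.021 ]
[-0.194  0.308  0.021]
[-0.0867  0.3162  0.021 ]
```

```bash

python3 -m inch '[[[0.06,0.14,0],[0,0,0]],[[0.12,0.28,0],[0,0,0]],[[0.18,0.42,0],[0,0,0]],[[0.24,0.56,0],[0,0,0]],[[0.3,0.7,0.1],[0,0,0]],[[0.36,0.82,0.2],[0,0,0]],[[0.36,0.85,0.35],[0,0,0]],[[0.36,0.85,0.5],[0,0,0]],[[0.36,0.85,0.65],[0,0,0]],[[0.36,0.85,0.8],[0,0,0]]]' 0 60|grep ft_force
python3 -m inch '[[[0,0,0.1],[0,0,0]],[[0,0,0.2],[0,0,0]],[[0,0,0.3],[0,0,0]],[[0,0,0.36],[0,0,0]],[[0,0,0.42],[0,0,0]],[[0,0,0.47],[0,0,0]],[[0,0,0.5],[0,0,0]],[[0,0,0.53],[0,0,0]],[[0,0,0.55],[0,0,0]],[[0,0,0.56],[0,0,0]]]' 0 60|grep ft_force
python3 -c "
from h import *
st()"
```

```text
ft_force: [0.8, -0.1, -1.2]
ft_force: [-0.3, 0.3, -2.0]
t 33.55 g [-0.1417  0.308   0.0051] tilt/yaw [ 0.  0. -1.] 0.03 F [-0.3  0.3 -2. ] w 0.383 59.8 q [-0.92  0.45  0.18  1.77 -0.1   0.93  0.76]
```

No contact yet. I'll go down 3 mm more, then open a little.

```bash

python3 -m inch '[[[0,0,0.01],[0,0,0]],[[0,0,0.02],[0,0,0]],[[0,0,0.03],[0,0,0]],[[0,0,0.04],[0,0,0]],[[0,0,0.04],[0,0,0]],[[0,0,0.04],[0,0,0]],[[0,0,0.04],[0,0,0]],[[0,0,0.04],[0,0,0]],[[0,0,0.04],[0,0,0]],[[0,0,0.04],[0,0,0]]]' 0 60|grep ft_force
python3 -m inch '[[[0,0,0],[0,0,0]],[[0,0,0],[0,0,0]],[[0,0,0],[0,0,0]],[[0,0,0],[0,0,0]],[[0,0,0],[0,0,0]],[[0,0,0],[0,0,0]],[[0,0,-0.05],[0,0,0]],[[0,0,-0.1],[0,0,0]],[[0,0,-0.2],[0,0,0]],[[0,0,-0.3],[0,0,0]]]' 0.52 |grep force
python3 -m inch '[[[0,0,-0.1],[0,0,0]],[[0,0,-0.2],[0,0,0]],[[0,0,-0.3],[0,0,0]],[[0,0,-0.4],[0,0,0]],[[0,0,-0.5],[0,0,0]],[[0,0,-0.6],[0,0,0]],[[0,0,-0.7],[0,0,0]],[[0,0,-0.8],[0,0,0]],[[0,0,-0.9],[0,0,0]],[[0,0,-1],[0,0,0]]]' 0.52 |grep ft_force
python3 -c "
from h import *
st();a=snap('wrist','w9.png');b=snap('top','t9.png')
cv2.imwrite('pics/end.png',np.vstack([cv2.resize(a,(480,300)),cv2.resize(b[115:245,140:375],(480,266))])[:,:,::-1])"
```

```text
ft_force: [-0.2, 0.0, -1.8]
ft_force: [-0.5, 0.9, 0.9]
grasp_force: 0.0
ft_force: [0.3, -0.0, -0.3]
t 36.55 g [-0.1417  0.3079  0.1066] tilt/yaw [-0.  0. -1.] 0.02 F [ 0.3 -0.  -0.3] w 0.521 0.0 q [-0.94  0.33  0.2   1.69 -0.07  1.12  0.74]
```

View pics/end.png

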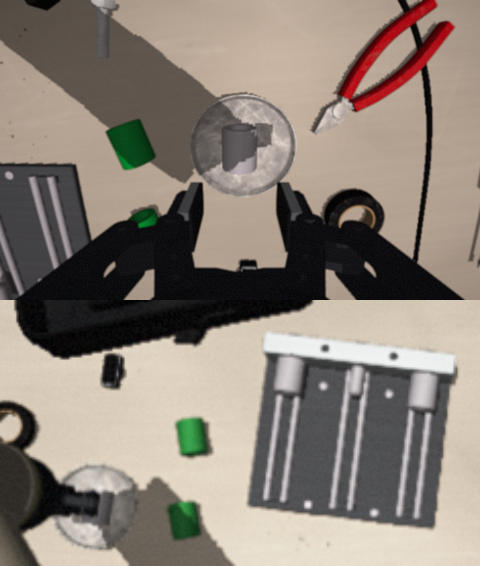

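The final view shows the tight sleeve lying in the middle of the upright dish at (240,147). The left and right sleeves, at (290,376) and (424,390), are against the bar, and the middle pin is bare. The fingers are clear of everything.

```bash
python3 -c "
from workcell import manip
print(manip.hand_in())"
```

```text
the job is handed in; nothing more can be done
None
```

I handed the job in at about 37 s: the left and right sleeves are home against the bar, the tight one (middle lane) was pushed on until it stuck 26 mm short and now lies in the dish, and I moved none of the bystanders; no verdict came back.

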